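# Eject the flat battery pack and seat it in the charger

## Task

Get the orange-banded battery pack out of the two-bay dock by pushing the yellow ejector tab of its own bay all the way to its stop, without ramming it, and then let the tab spring back. Draw the pack clear of the dock, set it right side up and lengthways, either way round, in the charging cradle, and press it down until the contact bed has sunk fully home and then firmly, with about 20 N, against its stop, without slamming. Leave the blue pack in its bay and do not disturb the mouse, screwdriver and yellow meter lying about.

Things in the scene. Friction and masses are not known exactly. Their poses are not given: they have to be found in the camera images.
- dock: Fixed grey dock, white top, 140 (x) by 180 (y) by 43 mm high; origin on the table midway between its bays, z up. Bays run along y at x = -37.5 and +37.5 mm, mouths at y = -49 mm, floor at z = 12 mm, 47 wide, 26 high, roofed but for a 24 mm window over the pack. A side leaf grips each pack (5 to 8 N to slide). Behind, y = 47 to 131 mm, a flat deck at z = 43 mm carries two yellow ejector tabs.
- tab_left (a point): Centre of the rear (pushed) face of the yellow tab of the bay at dock x = -37.5 mm; axes as the dock's. Tab 24 wide (x), 10 thick (y), z = 46 to 74 mm, this point 60 mm. At rest at dock y = +113 mm; slides 40 mm toward dock -y to a hard stop against a spring (3 to 8 N, plus the pack's friction), and springs back. A full stroke leaves the pack 36 mm out of the mouth.
- tab_right (a point): The same for the bay at dock x = +37.5 mm.
- ej_left (a joint): Travel of the left ejector (m): 0 at rest, 0.040 pushed to its stop.
- ej_right (a joint): Travel of the right ejector (m): 0 at rest, 0.040 pushed to its stop.
- pack_orange: Battery pack, black with orange end bands and an orange stripe on top: 44 mm (its x) by 90 mm (its y) by 24 mm high, 130 to 250 g. Origin at the centre of its underside, z up. It starts in one bay of the dock, its y along the dock's y, its front face 1 to 4 mm inside the mouth.
- pack_blue: The same pack with blue bands and stripe, in the other bay; it stays there.
- cradle: Fixed charging cradle: black base 90 (x) by 150 (y) by 6 mm with four white L-shaped corner guides, tops at z = 26 mm, enclosing 50 (x) by 96 (y) mm, with gaps 56 mm wide in the middle of the long sides. The pack goes in with its y along the cradle's y. Origin on the table at the centre; z up.
- bed_top (a point): Centre of the top of the grey contact bed in the cradle, 42 by 84 mm; 18 mm above the table when up.
- bed (a joint): How far the contact bed has been pressed down (m): 0 up, 0.008 fully home (bed top then 10 mm, pack top 34 mm above the table). It resists with about 8 N and stays where it is left.
- mouse: Black computer mouse, 56 by 96 mm, 28 mm high; origin under its centre. Leave alone.
- screwdriver: Screwdriver lying on the table, 170 mm long. Leave alone.
- meter: Yellow hand-held meter lying flat, 80 (x) by 150 (y) by 30 mm; origin under its centre. Leave alone.
Things that resemble listed ones, but are neither listed nor needed, are in the scene too. What is shaped like the cradle but pink is not meant. Of the things shaped like the dock, the grey one is meant.

How it is judged:
By the outcome, as a careful person would: the job done as asked, in the order asked, and still so for the second after the job is handed in, with the robot touching nothing.
It also fails if it takes over 66 s, if anything falls off the work surface, if the arm or the gripper's body presses on something with over 40 N, if the wrist force passes 120 N, or if a joint passes its speed limit or range.

## Robot

A 6-joint arm with a two-finger parallel gripper is mounted at the origin on the work surface. World frame = base frame: x ahead of the robot, y to its left, z up, the work surface at z = 0. Lengths are in m, angles in degrees, forces in N, time in s.
With the tool pointing down it reaches from about 0.3 to 0.75 m from the base axis. Payload 8.5 kg.
Tool frame: the origin (TCP) lies at the very end of the fingers, on their centre line; the grasp point (between the pads) lies env.pinch_z behind it (env.pinch_z is the distance from the TCP to the grasp point, in m); z points along the fingers, y is the line along which they close (so a half turn about z gives the same grasp; the last joint's range is limited). The gripper opens to 85 mm and grips with 20 to 120 N. Pads are 22 mm wide; open, the fingers measure 114 mm over their backs; the gripper's body (76 mm by 85 mm) begins 54 mm behind the grasp point. The pads swing forward as they close: fully open they stand 13 mm farther back than shut.
Start: joints at [-81.549, 21.807, 74.336, -0, 83.858, -12.336], TCP at [0.195, -0.514, 0.231] pointing down, gripper open.
Joint ranges: [-178.18, 178.18], [-50.72, 133.34], [12.68, 142.11], [-81.47, 261.47], [9.98, 163.14], [-165.26, 165.26]. Speed limits (degrees/s): [136.94, 136.94, 180, 180, 180, 180].

## Interface

Orientations are given as a 3x3 rotation matrix whose columns are the frame's x, y, z axes.
In Python, from rig import telemetry, get_image, env gives the robot as it stands. The module is installed in compiled form; this text tells all that it offers.
- The arm moves only by the tool apply_moves, never from a script. Its argument "series" is a list of rows, each a list of 7 numbers: the shift along the tool's x, y, z in mm, then the turn, a rotation vector about the tool's x, y, z in degrees, then the opening, from 0 (shut) to 1 (fully open). A call has 1 to 12 rows; each row shifts and turns the commanded pose from where the row before left it, along the tool's axes as they then stand; what a row does not reach is not made up. A row lasts 1/8 s, in which the tool goes at most 62.5 mm and 10.7 degrees, less where a joint would pass 70% of its speed; a pose out of reach is approached as far as the arm can. A call with a gripper value outside its range is refused whole. The fingers move at their own pace and stop on an object; "grip_force" is the grip in N (left out, the last holds). Time passes only in rows, so rows that do not move let the fingers close. It gives the time, the measured TCP pose, the force, the opening and the grip force at its end, in the units of the state.
- telemetry.observe(): the state, without advancing time (a new reading comes with each control period).
- get_image(name): name is "scene" or "top" or "wrist"; returns a dict with "frame" (384x512x3 uint8, red, green, blue), "z_map" (384x512 float32, m along the optical axis (not along the pixel's ray), 0 where there is no reading), "vertical_fov" (degrees; the focal length in pixels is half the picture's height over the tangent of half this angle, whatever the lens; pixels are square), "cx", "cy" (the principal point, pixels), "eye" and "attitude" of the camera in the world; the wrist camera has in their place "mount" (4x4, takes a point from camera to tool coordinates, whose origin is the TCP and whose axes are the flange's). Camera axes: x right, y up, looking along -z (the intrinsics and any distortion apply to the point x, -y, -z); pixel columns grow to the right and rows downward; lengths in m; the calibration is good to about 2 mm. The wrist camera is an equidistant fisheye: a pixel r from the principal point sees the ray r / f radians off the axis. A picture is of the moment at which its call begins: read the wrist's pose just before it.
- env.close_job(): hands the job in; it is judged then, once.
The state is a dict: "time_s": time; "q": joint angles; "qvel": joint speeds; "joint_efforts": joint torques, N m; "position": TCP position; "tool_rot": TCP orientation; "ft_force": force on the tool from outside, world axes, zero at the start; "wrist_torque": the same for the moment, N m; "grip_width": finger opening in m; "gripper_force": force on a finger pad.
Only numpy, scipy, OpenCV 4.12 (cv2) and the standard library are available. Lean on these libraries where they do the work, as an engineer would, in place of code of your own. Each camera call takes 0.05 s, during which the arm holds its last target. There are 200 camera calls.

## Working session

There is one attempt and no reset: what is moved stays moved. The work goes in short steps, Python scripts to look and compute and a tool call to move; the robot and the scene stay as the last step left them, time stands still between calls to the robot, and variables do not carry over. Pictures are saved under pics/ and viewed, at most 10 in all, crops included, and the job is handed in when it is done.

Besides the shell and the picture viewer there is one more tool, called after "Call:" by a JSON object that holds its "op" and its "data", one argument or row to a line. apply_moves: Moves the arm, as the interface text tells. Its arguments: {"type":"object","properties":{"series":{"type":"array"},"grip_force":{"type":"number"}},"required":["series"]}

```bash
mkdir -p pics && cat > h.py <<'E'
import numpy as np, cv2
from rig import telemetry, get_image, env
def save(n,fn):
    s=telemetry.observe(); d=get_image(n); d['s']=s
    np.savez('pics/'+fn+'.npz',**{k:v for k,v in d.items() if k!='s'},pos=s['position'],rot=s['tool_rot'])
    cv2.imwrite('pics/'+fn+'.png',d['frame'][:,:,::-1]); return d
def cloud(fn):
    d=np.load('pics/'+fn+'.npz'); z=d['z_map']; h,w=z.shape
    f=h/2/np.tan(np.radians(float(d['vertical_fov']))/2)
    u,v=np.meshgrid(np.arange(w),np.arange(h))
    x=(u-d['cx'])/f; y=(v-d['cy'])/f
    if 'mount' in d:
        r=np.hypot(x,y)+1e-9; t=np.tan(r); x,y=x/r*t,y/r*t
        P=np.stack([x*z,-y*z,-z],-1); M=d['mount']
        P=P@M[:3,:3].T+M[:3,3]
        P=P@np.array(d['rot']).T+d['pos']
    else:
        P=np.stack([x*z,-y*z,-z],-1)@np.array(d['attitude']).T+d['eye']
    P[z==0]=np.nan
    return P,d['frame']
E
python3 - <<'E'
from h import *
for n in('top','scene'):
    d=save(n,n+'1'); print({k:(v if np.size(v)<20 else np.shape(v)) for k,v in d.items() if k!='s'})
    im=cv2.imread(f'pics/{n}1.png'); cv2.imwrite(f'pics/{n}1b.png',cv2.resize(im,(800,600),interpolation=cv2.INTER_CUBIC))
s=telemetry.observe(); print(s, env.pinch_z)
E
```

```text
{'frame': (384, 512, 3), 'z_map': (384, 512), 'vertical_fov': 47.762513007693315, 'cx': 262.00375060611464, 'cy': 187.16379407954733, 'eye': array([ 0.41910424, -0.06075836,  1.22225325]), 'attitude': array([[-0.00425462,  0.99133789, -0.13126724],
       [-0.99998403, -0.00372947,  0.00424624],
       [ 0.00371991,  0.13128321,  0.99133792]])}
{'frame': (384, 512, 3), 'z_map': (384, 512), 'vertical_fov': 51.24746931627417, 'cx': 262.3115282649724, 'cy': 186.28086666766453, 'eye': array([1.24090386, 0.37364743, 0.69242795]), 'attitude': array([[-0.52964906, -0.53412926,  0.65892171],
       [ 0.84817568, -0.32585129,  0.41763496],
       [-0.00836056,  0.78008132,  0.62562227]])}
{'time_s': 0.1, 'q': array([-8.15495423e+01,  2.18378009e+01,  7.43783730e+01, -9.05995226e-04,
        8.38578332e+01, -1.23347297e+01]), 'qvel': array([-0.02035397, -0.07793767, -0.19990441,  0.01343183, -0.002344  ,
       -0.05294324]), 'joint_efforts': array([ 4.40248463e-03, -4.49222946e+01, -2.31656456e+01, -1.19497331e-04,
        3.63604842e-03,  2.23902305e-05]), 'position': array([ 0.19514099, -0.51394561,  0.23077922]), 'tool_rot': array([[ 9.34916873e-01,  3.54866733e-01, -2.05367199e-04],
       [ 3.54866696e-01, -9.34916040e-01,  1.27533471e-03],
       [ 2.60572772e-04, -1.26520992e-03, -9.99999166e-01]]), 'ft_force': array([-0.33848414,  0.72839728, -0.14746583]), 'wrist_torque': array([-0.0005658 ,  0.01460747,  0.02358324]), 'gripper_force': 0.0, 'grip_width': 0.0854315331924421} 0.0187
```

View pics/top1b.png

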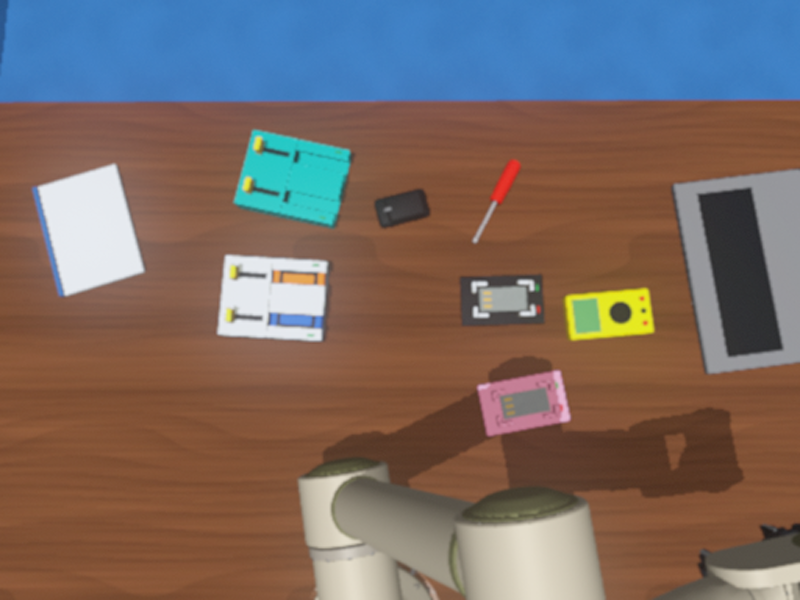

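View pics/scene1b.png

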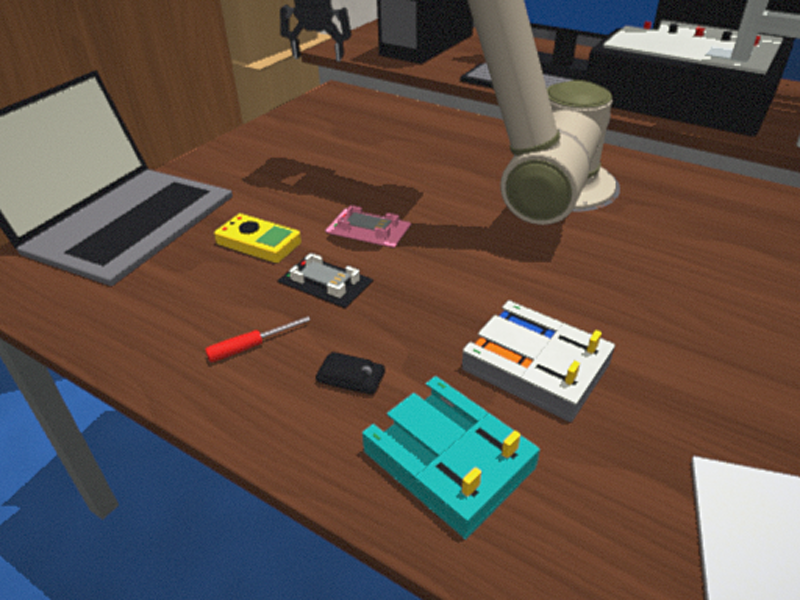

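The top view shows the grey/white dock at about (275,298), mouths right (-y) and tabs left. The orange pack is in the far bay with its tab at (234,271), and the cradle is at (503,299). Next I'll fit both from depth.

```bash
cat > fit.py <<'E'
from h import *
P,F=cloud('top1')
def rect(x0,x1,y0,y1,zl,zh,name):
    s=np.zeros(F.shape[:2],bool); s[int(y0*.64):int(y1*.64),int(x0*.64):int(x1*.64)]=1
    m=s&(P[...,2]>zl)&(P[...,2]<zh); Q=P[m]
    r=cv2.minAreaRect((Q[:,:2]*1000).astype(np.float32)); print(name,m.sum(),r,'z',np.median(Q[:,2]))
    return Q
rect(205,340,245,350,.035,.052,'docktop')
rect(450,555,265,335,.003,.05,'cradle')
rect(450,555,265,335,.020,.05,'guides')
hsv=cv2.cvtColor(F,cv2.COLOR_RGB2HSV)
for x0,x1,y0,y1,n in((215,245,255,290,'tabR'),(215,245,295,330,'tabL'),(265,330,265,290,'orange')):
    s=np.zeros(F.shape[:2],bool); s[int(y0*.64):int(y1*.64),int(x0*.64):int(x1*.64)]=1
    m=s&(hsv[...,1]>130); Q=P[m]; print(n,m.sum(),np.nanmin(Q,0),np.nanmax(Q,0),np.nanmedian(Q,0))
    if n!='orange':
        T=Q[Q[:,2]>.066]; print(len(T),T.mean(0) if len(T) else '')
E
python3 fit.py
```

```text
docktop 2927 ((567.6983642578125, 173.79852294921875), (181.12289428710938, 140.35702514648438), 86.37830352783203) z 0.041619244659445664
cradle 1528 ((569.374267578125, -233.82662963867188), (189.1407012939453, 125.64984130859375), 89.79296112060547) z 0.007681696942556049
guides 171 ((566.3953247070312, -234.19876098632812), (60.190853118896484, 107.09884643554688), 1.8204559087753296) z 0.02355849400500798
tabR 20 [0.60012766 0.2342641  0.06884048] [0.61658482 0.24070611 0.07795632] [0.60849344 0.23738179 0.07155609]
20 [0.60857168 0.23727323 0.07218256]
tabL 18 [0.52717925 0.23748225 0.0697923 ] [0.54352142 0.24606758 0.07498086] [0.53405057 0.24273204 0.07226237]
18 [0.53447765 0.24202219 0.07259811]
orange 158 [0.59395807 0.08589831 0.02902334] [0.6145339  0.17569698 0.04081435] [0.60352477 0.13079607 0.03526674]
```

```bash
cat >> h.py <<'E'
from scipy.spatial.transform import Rotation as Ro
def Rt(yaw):
    c,s=np.cos(np.radians(yaw)),np.sin(np.radians(yaw)); return np.array([[c,s,0],[s,-c,0],[0,0,-1.]])
def plan(p1,yaw,n,op):
    s=telemetry.observe(); p=np.array(s['position']); R=Ro.from_matrix(s['tool_rot'])
    dr=(R.inv()*Ro.from_matrix(Rt(yaw))).as_rotvec(degrees=True)/n
    dp=(np.array(p1)-p)*1000/n
    for i in range(n):
        t=R.inv().apply(dp); print([round(float(v),1) for v in t]+[round(float(v),2) for v in dr]+[op],end=',\n'); R=R*Ro.from_rotvec(dr,degrees=True)
def show():
    s=telemetry.observe(); print(s['time_s'],s['position'].round(4),s['ft_force'].round(1),s['grip_width'],s['gripper_force'],Ro.from_matrix(s['tool_rot']).as_rotvec(degrees=True).round(2),s['q'].round(1))
E
python3 -c "
from h import *
plan([.48,-.20,.30],86.4,10,0.0)"
```

```text
[37.8, -19.3, -6.9, -0.01, -0.01, -6.56, 0.0],
[39.7, -14.8, -6.9, -0.01, -0.01, -6.56, 0.0],
[41.2, -10.2, -6.9, -0.01, -0.01, -6.56, 0.0],
[42.0, -5.4, -6.9, -0.01, -0.01, -6.56, 0.0],
[42.4, -0.6, -6.9, -0.01, -0.01, -6.56, 0.0],
[42.2, 4.3, -6.9, -0.01, -0.01, -6.56, 0.0],
[41.4, 9.1, -6.9, -0.01, -0.01, -6.56, 0.0],
[40.1, 13.8, -6.9, -0.01, -0.01, -6.56, 0.0],
[38.3, 18.2, -6.9, -0.01, -0.01, -6.56, 0.0],
[35.9, 22.5, -6.9, -0.01, -0.01, -6.56, 0.0],
```

Call:
{"op": "apply_moves", "data": {
  "series": [
    [37.8, -19.3, -6.9, 0, 0, -6.56, 0],
    [39.7, -14.8, -6.9, 0, 0, -6.56, 0],
    [41.2, -10.2, -6.9, 0, 0, -6.56, 0],
    [42.0, -5.4, -6.9, 0, 0, -6.56, 0],
    [42.4, -0.6, -6.9, 0, 0, -6.56, 0],
    [42.2, 4.3, -6.9, 0, 0, -6.56, 0],
    [41.4, 9.1, -6.9, 0, 0, -6.56, 0],
    [40.1, 13.8, -6.9, 0, 0, -6.56, 0],
    [38.3, 18.2, -6.9, 0, 0, -6.56, 0],
    [35.9, 22.5, -6.9, 0, 0, -6.56, 0],
    [0, 0, 0, 0, 0, 0, 0]
  ],
  "grip_force": 20
}}

```text
time_s: 1.48
position: [0.4813, -0.1983, 0.3004]
tool_rot: [[0.059, 0.998, 0.0], [0.998, -0.059, 0.0], [0.0, 0.0, -1.0]]
ft_force: [-0.6, -0.8, 0.2]
grip_width: -0.0
gripper_force: 0.0
```

```bash
python3 - <<'E'
from h import *
d=save('wrist','w1'); im=cv2.imread('pics/w1.png'); cv2.imwrite('pics/w1b.png',cv2.resize(im,(800,600),interpolation=cv2.INTER_CUBIC))
print(d['vertical_fov'],d['cx'],d['cy'],d['mount']); show()
plan([.612,.280,.15],86.4,10,0.0)
E
```

```text
65.70646984690485 257.06043064186423 189.64204623889114 [[-5.83339656e-04  9.44900668e-01  3.27356667e-01  8.49314802e-02]
 [ 9.99999755e-01  6.78080553e-04 -1.75280545e-04 -3.13094183e-04]
 [-3.87596894e-04  3.27356485e-01 -9.44900832e-01 -1.42308137e-01]
 [ 0.00000000e+00  0.00000000e+00  0.00000000e+00  1.00000000e+00]]
1.525 [ 0.4804 -0.1993  0.3   ] [-0.7 -0.1 -0.6] 0.00012175027720162932 0.0 [-1.3110e+02 -1.2329e+02  3.0000e-02] [-35.6  16.4  71.1  -0.   92.5 -32.1]
[48.6, 10.2, 15.0, -0.0, -0.0, 0.01, 0.0],
[48.6, 10.2, 15.0, -0.0, -0.0, 0.01, 0.0],
[48.6, 10.2, 15.0, -0.0, -0.0, 0.01, 0.0],
[48.7, 10.2, 15.0, -0.0, -0.0, 0.01, 0.0],
[48.7, 10.2, 15.0, -0.0, -0.0, 0.01, 0.0],
[48.7, 10.2, 15.0, -0.0, -0.0, 0.01, 0.0],
[48.7, 10.2, 15.0, -0.0, -0.0, 0.01, 0.0],
[48.7, 10.1, 15.0, -0.0, -0.0, 0.01, 0.0],
[48.7, 10.1, 15.0, -0.0, -0.0, 0.01, 0.0],
[48.7, 10.1, 15.0, -0.0, -0.0, 0.01, 0.0],
```

View pics/w1b.png

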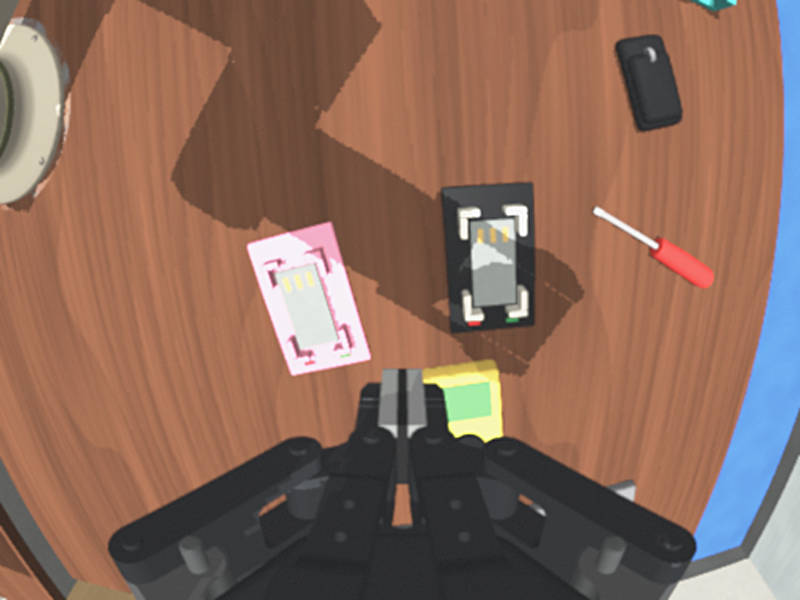

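The wrist view shows the black cradle at about (490,257), its bed (470–516, 220–305) and its guides, with the pink one to its left. I'll fit the cradle here, and move on behind the right tab.

```bash
cat > fitc.py <<'E'
from h import *
import sys
P,F=cloud(sys.argv[1]); x0,x1,y0,y1=map(int,sys.argv[2:6])
s=np.zeros(F.shape[:2],bool); s[int(y0*.64):int(y1*.64),int(x0*.64):int(x1*.64)]=1
print('table z',np.nanmedian(P[s&(P[...,2]<.004)],0))
for n,a,b in(('base',.0035,.05),('bed',.0145,.0205),('guide',.0225,.03)):
    m=s&(P[...,2]>a)&(P[...,2]<b); k=cv2.morphologyEx(m.astype(np.uint8),cv2.MORPH_OPEN,np.ones((2,2)))>0
    if n!='guide': 
        nn,l,st,_=cv2.connectedComponentsWithStats(k.astype(np.uint8)); k=l==1+st[1:,4].argmax()
    Q=P[k]; print(n,k.sum(),cv2.minAreaRect((Q[:,:2]*1000).astype(np.float32)),np.median(Q[:,2]))
E
python3 fitc.py w1 435 545 175 335
```

```text
table z [ 5.58062182e-01 -2.22250174e-01 -1.17177787e-04]
base 5280 ((568.502197265625, -235.73794555664062), (84.17146301269531, 153.05711364746094), 4.1554765701293945) nan
bed 1508 ((574.9290771484375, -234.07424926757812), (47.12427520751953, 85.53547668457031), 11.554533004760742) nan
guide 441 ((571.1390991210938, -237.50518798828125), (68.3767318725586, 117.45233917236328), 1.8316211700439453) nan
```

Call:
{"op": "apply_moves", "data": {
  "series": [
    [48.6, 10.2, 15.0, 0, 0, 0, 0],
    [48.6, 10.2, 15.0, 0, 0, 0, 0],
    [48.6, 10.2, 15.0, 0, 0, 0, 0],
    [48.7, 10.2, 15.0, 0, 0, 0, 0],
    [48.7, 10.2, 15.0, 0, 0, 0, 0],
    [48.7, 10.2, 15.0, 0, 0, 0, 0],
    [48.7, 10.2, 15.0, 0, 0, 0, 0],
    [48.7, 10.1, 15.0, 0, 0, 0, 0],
    [48.7, 10.1, 15.0, 0, 0, 0, 0],
    [48.7, 10.1, 15.0, 0, 0, 0, 0],
    [0, 0, 0, 0, 0, 0, 0]
  ]
}}

```text
time_s: 2.9
position: [0.6118, 0.2807, 0.1477]
tool_rot: [[0.062, 0.998, -0.004], [0.998, -0.062, -0.001], [-0.001, -0.004, -1.0]]
ft_force: [0.6, -0.8, -0.8]
grip_width: -0.0
gripper_force: 0.0
```

```bash
python3 - <<'E'
from h import *
d=save('wrist','w2'); im=cv2.imread('pics/w2.png'); cv2.imwrite('pics/w2b.png',cv2.resize(im,(800,600),interpolation=cv2.INTER_CUBIC))
show()
E
```

```text
2.95 [0.612  0.2791 0.1488] [-0.7 -0.1 -0. ] -0.0002359985305092293 0.0 [-131.19 -123.18    0.21] [14.5 37.8 59.8 -0.  82.6 18.1]
```

View pics/w2b.png

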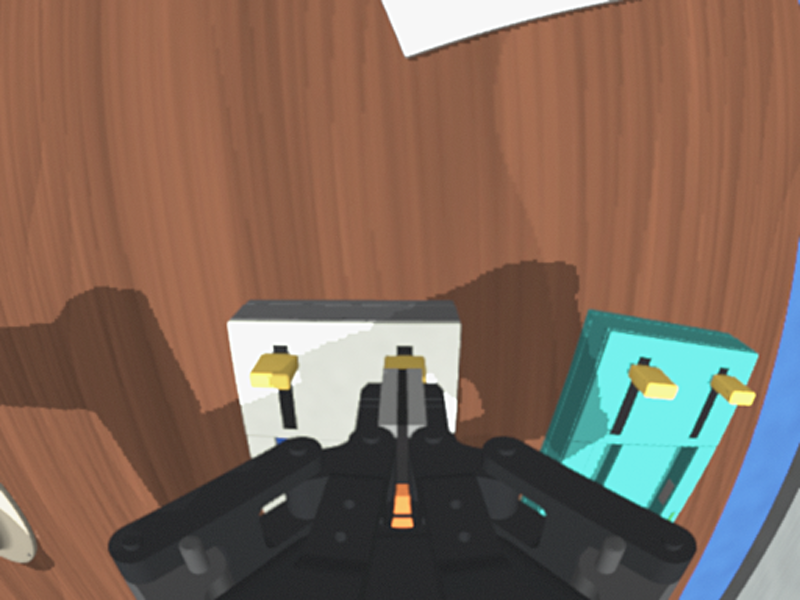

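The wrist view shows the closed fingers in line with the right (orange bay) tab at (405,360). Next I'll descend behind it and approach.

Call:
{"op": "apply_moves", "data": {
  "series": [
    [0, 0, 25, 0, 0, 0, 0],
    [0, 0, 25, 0, 0, 0, 0],
    [0, 0, 25, 0, 0, 0, 0],
    [0, 0, 21, 0, 0, 0, 0],
    [-6, 0, 0, 0, 0, 0, 0],
    [-6, 0, 0, 0, 0, 0, 0],
    [-4, 0, 0, 0, 0, 0, 0],
    [-2, 0, 0, 0, 0, 0, 0],
    [-2, 0, 0, 0, 0, 0, 0],
    [-2, 0, 0, 0, 0, 0, 0],
    [-1, 0, 0, 0, 0, 0, 0],
    [0, 0, 0, 0, 0, 0, 0]
  ]
}}

```text
time_s: 4.45
position: [0.6108, 0.2562, 0.0543]
tool_rot: [[0.063, 0.998, -0.0], [0.998, -0.063, 0.0], [0.0, -0.0, -1.0]]
ft_force: [-0.1, 1.0, 0.2]
grip_width: -0.0001
gripper_force: 0.0
```

```bash
cat > dk.py <<'E'
from h import *
def dk():
    s=telemetry.observe(); v=(s['position'][:2]-[.5651,.1329]); print('dock xy',(v@[.998,-.063]*1000).round(1),(v@[.063,.998]*1000).round(1)); show()
dk()
E
python3 dk.py
```

```text
dock xy 37.8 126.0
4.45 [0.6108 0.2562 0.0543] [-0.1  1.   0.2] -0.00012643741957522084 0.0 [-131.23 -123.21   -0.  ] [12.5 41.9 68.4  0.  69.7 16.2]
```

Call:
{"op": "apply_moves", "data": {
  "series": [
    [-2, 0, 0, 0, 0, 0, 0],
    [-2, 0, 0, 0, 0, 0, 0],
    [-3, 0, 0, 0, 0, 0, 0],
    [-3, 0, 0, 0, 0, 0, 0],
    [-3, 0, 0, 0, 0, 0, 0],
    [-3, 0, 0, 0, 0, 0, 0],
    [-3, 0, 0, 0, 0, 0, 0],
    [-3, 0, 0, 0, 0, 0, 0],
    [-3, 0, 0, 0, 0, 0, 0],
    [-3, 0, 0, 0, 0, 0, 0],
    [-2, 0, 0, 0, 0, 0, 0],
    [-2, 0, 0, 0, 0, 0, 0]
  ]
}}

```text
time_s: 5.95
position: [0.6088, 0.2266, 0.0545]
tool_rot: [[0.062, 0.998, 0.001], [0.998, -0.062, 0.004], [0.004, 0.001, -1.0]]
ft_force: [1.3, 12.6, -1.4]
grip_width: -0.0004
gripper_force: 6.0
```

```bash
python3 dk.py
```

```text
dock xy 37.7 96.3
5.95 [0.6088 0.2266 0.0545] [ 1.3 12.6 -1.4] -0.00038637688389441633 6.015607863664627 [-131.1  -123.17   -0.34] [ 9.9 40.7 71.   0.2 68.2 13.4]
```

Call:
{"op": "apply_moves", "data": {
  "series": [
    [-2, 0, 0, 0, 0, 0, 0],
    [-2, 0, 0, 0, 0, 0, 0],
    [-1, 0, 0, 0, 0, 0, 0],
    [-1, 0, 0, 0, 0, 0, 0],
    [-1, 0, 0, 0, 0, 0, 0],
    [-1, 0, 0, 0, 0, 0, 0],
    [-1, 0, 0, 0, 0, 0, 0],
    [0, 0, 0, 0, 0, 0, 0]
  ]
}}

```text
time_s: 6.95
position: [0.6083, 0.2179, 0.0545]
tool_rot: [[0.062, 0.998, 0.001], [0.998, -0.062, 0.004], [0.004, 0.001, -1.0]]
ft_force: [1.9, 11.2, -0.4]
grip_width: 0.0002
gripper_force: 6.3
```

```bash
python3 dk.py
```

```text
dock xy 37.7 87.5
6.95 [0.6083 0.2179 0.0545] [ 1.9 11.2 -0.4] 0.00022412186917422029 6.263018622994423 [-131.09 -123.16   -0.36] [ 9.1 40.4 71.6  0.3 67.8 12.6]
```

Call:
{"op": "apply_moves", "data": {
  "series": [
    [-0.8, 0, 0, 0, 0, 0, 0],
    [-0.8, 0, 0, 0, 0, 0, 0],
    [-0.8, 0, 0, 0, 0, 0, 0],
    [-0.8, 0, 0, 0, 0, 0, 0],
    [0, 0, 0, 0, 0, 0, 0]
  ]
}}

```text
time_s: 7.58
position: [0.6082, 0.2159, 0.0546]
tool_rot: [[0.062, 0.998, 0.002], [0.998, -0.062, 0.007], [0.007, 0.002, -1.0]]
ft_force: [3.0, 18.5, -2.2]
grip_width: -0.0001
gripper_force: 9.3
```

```bash
python3 dk.py
```

```text
dock xy 37.7 85.6
7.575 [0.6082 0.2159 0.0546] [ 3.  18.5 -2.2] -0.0001278102425239404 9.2765973508358 [-131.03 -123.14   -0.54] [ 8.9 40.3 71.9  0.4 67.7 12.3]
```

Call:
{"op": "apply_moves", "data": {
  "series": [
    [-0.6, 0, 0, 0, 0, 0, 0],
    [-0.6, 0, 0, 0, 0, 0, 0],
    [0, 0, 0, 0, 0, 0, 0]
  ]
}}

```text
time_s: 7.95
position: [0.6081, 0.2158, 0.0546]
tool_rot: [[0.062, 0.998, 0.003], [0.998, -0.062, 0.008], [0.009, 0.002, -1.0]]
ft_force: [3.0, 23.0, -3.6]
grip_width: -0.0004
gripper_force: 11.9
```

```bash
python3 dk.py
```

```text
dock xy 37.7 85.5
7.95 [0.6081 0.2158 0.0546] [ 3.  23.  -3.6] -0.00043269694778151185 11.931966841220856 [-130.97 -123.12   -0.69] [ 8.9 40.3 71.9  0.5 67.6 12.2]
```

The tab is against its stop: the force rises with no travel. Now retreat so it springs back, then rise.

Call:
{"op": "apply_moves", "data": {
  "series": [
    [4, 0, 0, 0, 0, 0, 0],
    [6, 0, 0, 0, 0, 0, 0],
    [8, 0, 0, 0, 0, 0, 0],
    [10, 0, 0, 0, 0, 0, 0],
    [12, 0, 0, 0, 0, 0, 0],
    [12, 0, 0, 0, 0, 0, 0],
    [10, 0, 0, 0, 0, 0, 0],
    [0, 0, -25, 0, 0, 0, 0],
    [0, 0, -35, 0, 0, 0, 0.5],
    [0, 0, -40, 0, 0, 0, 1],
    [0, 0, 0, 0, 0, 0, 1]
  ]
}}

```text
time_s: 9.32
position: [0.6131, 0.2731, 0.1579]
tool_rot: [[0.063, 0.998, 0.006], [0.998, -0.063, 0.001], [0.002, 0.006, -1.0]]
ft_force: [-0.1, 0.0, 0.3]
grip_width: 0.054
gripper_force: 0.0
```

```bash
python3 dk.py && python3 -c "
from h import *
plan([.5982,.0616,.18],86.4,6,1)"
```

```text
dock xy 39.1 142.9
9.325 [0.6131 0.2731 0.1579] [-0.1  0.   0.3] 0.05395663098375847 0.0 [131.09 123.05   0.49] [13.9 37.  59.8 -0.  82.8 17.6]
[-35.3, -0.2, -3.7, 0.06, -0.01, -0.0, 1],
[-35.3, -0.2, -3.7, 0.06, -0.01, -0.0, 1],
[-35.3, -0.2, -3.7, 0.06, -0.01, -0.0, 1],
[-35.3, -0.2, -3.7, 0.06, -0.01, -0.0, 1],
[-35.3, -0.3, -3.7, 0.06, -0.01, -0.0, 1],
[-35.3, -0.3, -3.7, 0.06, -0.01, -0.0, 1],
```

Call:
{"op": "apply_moves", "data": {
  "series": [
    [-42, -0.2, -4, 0, 0, 0, 1],
    [-42, -0.2, -4, 0, 0, 0, 1],
    [-42, -0.2, -4, 0, 0, 0, 1],
    [-42, -0.2, -4, 0, 0, 0, 1],
    [-42, -0.2, -4, 0, 0, 0, 1],
    [-42, -0.2, -4, 0, 0, 0, 1],
    [0, 0, 0, 0, 0, 0, 1],
    [0, 0, 0, 0, 0, 0, 1]
  ]
}}

```text
time_s: 10.32
position: [0.5945, 0.0218, 0.1776]
tool_rot: [[0.063, 0.998, -0.001], [0.998, -0.063, 0.0], [0.0, -0.001, -1.0]]
ft_force: [0.1, 0.6, -0.1]
grip_width: 0.0859
gripper_force: 0.0
```

```bash
python3 dk.py && python3 - <<'E'
from h import *
d=save('wrist','w3'); im=cv2.imread('pics/w3.png'); cv2.imwrite('pics/w3b.png',cv2.resize(im,(800,600),interpolation=cv2.INTER_CUBIC))
E
```

```text
dock xy 36.3 -109.0
10.325 [0.5945 0.0218 0.1776] [ 0.1  0.6 -0.1] 0.08588742588894037 0.0 [-1.3119e+02 -1.2315e+02  6.0000e-02] [-9.3 28.7 72.   0.  79.4 -5.7]
```

View pics/w3b.png

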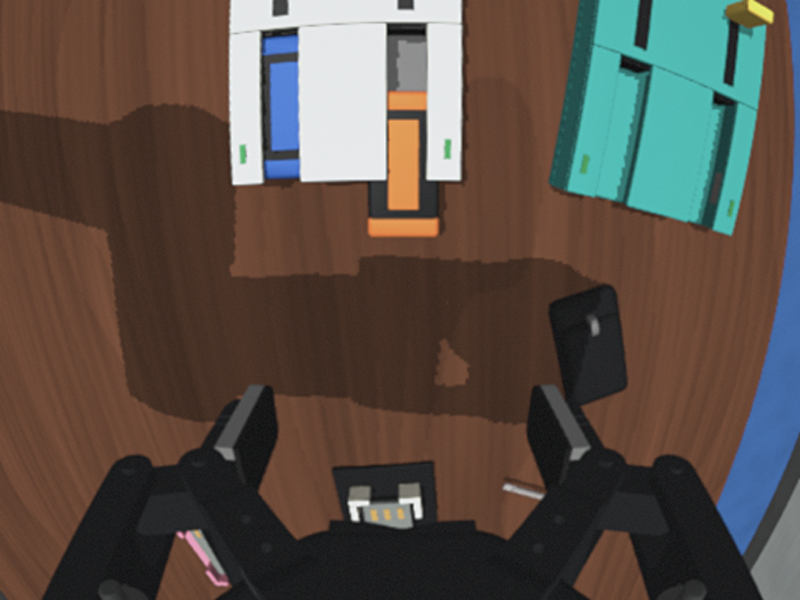

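The orange pack protrudes well past the mouth (front edge row ~235, columns 369–439); blue is untouched and the mouse is at (590,345). I'll measure the pack front and mouse clearance.

```bash
python3 - <<'E'
from h import *
P,F=cloud('w3')
def d(x): v=x[...,:2]-[.5651,.1329]; return np.stack([v@[.998,-.063],v@[.063,.998]],-1)*1000
def at(u,v):
    q=P[round(v*.64)-1:round(v*.64)+2,round(u*.64)-1:round(u*.64)+2].reshape(-1,3); q=np.nanmedian(q,0); print((u,v),q.round(4),d(q).round(1))
for a in((376,224),(403,224),(431,224),(373,200),(436,200),(240,180),(450,178),(403,120),(404,205)): at(*a)
m=np.zeros(F.shape[:2],bool); m[int(280*.64):int(405*.64),int(545*.64):int(630*.64)]=1
m&=P[...,2]>.006; Q=P[m]; print('mouse',Q.min(0),Q.max(0),d(Q).min(0),d(Q).max(0))
m=np.zeros(F.shape[:2],bool); m[int(185*.64):int(245*.64),int(355*.64):int(450*.64)]=1
m&=(P[...,2]>.03)&(P[...,2]<.045); Q=P[m]; print('pack',d(Q).min(0),d(Q).max(0),np.median(Q[:,2]), np.percentile(d(Q),[2,98],axis=0))
E
```

```text
(376, 224) [0.5808 0.0573 0.0362] [ 20.4 -74.5]
(403, 224) [0.5972 0.0561 0.0362] [ 36.8 -74.6]
(431, 224) [0.6146 0.055  0.0357] [ 54.3 -74.7]
(373, 200) [0.5799 0.0718 0.036 ] [ 18.6 -60. ]
(436, 200) [0.6182 0.0693 0.0346] [ 57.  -60.1]
(240, 180) [0.4989 0.093  0.0426] [-63.5 -44. ]
(450, 178) [0.6277 0.0832 0.0421] [ 65.6 -45.7]
(403, 120) [0.6012 0.1195 0.0359] [ 36.9 -11.1]
(404, 205) [0.5989 0.0676 0.036 ] [ 37.8 -63.1]
mouse [ 0.63751041 -0.09755228  0.00627181] [0.76832767 0.03134738 0.20660121] [  78.69848099 -219.27881335] [216.71396678 -96.56657451]
pack [ 14.55717138 -82.21111431] [ 58.47578099 -50.2098886 ] 0.03573870043908915 [[ 15.7233192  -81.75822112]
 [ 57.30861553 -50.37960874]]
```

```bash
python3 - <<'E'
from h import *
def d(x): v=x[...,:2]-[.5651,.1329]; return np.stack([v@[.998,-.063],v@[.063,.998]],-1)*1000
for n,(x0,x1,y0,y1) in (('top1',(365,440,180,235)),('w3',(548,632,282,385))):
    P,F=cloud(n); m=np.zeros(F.shape[:2],bool); m[int(y0*.64):int(y1*.64),int(x0*.64):int(x1*.64)]=1
    m&=(P[...,2]>.008)&(P[...,2]<.04); Q=P[m]
    r=cv2.minAreaRect(d(Q).astype(np.float32)); print(n,m.sum(),r,cv2.boxPoints(r).round(0).tolist())
E
```

```text
top1 633 ((181.33973693847656, -175.20237731933594), (55.94338607788086, 95.87333679199219), 18.043010711669922) [[140.0, -138.0], [170.0, -229.0], [223.0, -212.0], [193.0, -121.0]]
w3 2600 ((177.8496856689453, -165.6692352294922), (55.83518981933594, 81.94403076171875), 15.251367568969727) [[140.0, -133.0], [162.0, -213.0], [216.0, -198.0], [194.0, -119.0]]
```

Call:
{"op": "apply_moves", "data": {
  "series": [
    [20, 0.3, 20, 0, 0, 0, 1],
    [20, 0.3, 25, 0, 0, 0, 1],
    [0, 0, 30, 0, 0, 0, 1],
    [0, 0, 30, 0, 0, 0, 1],
    [0, 0, 25, 0, 0, 0, 1],
    [0, 0, 20, 0, 0, 0, 1],
    [0, 0, 11, 0, 0, 0, 1],
    [0, 0, 0, 0, 0, 0, 1]
  ]
}}

```text
time_s: 11.38
position: [0.5976, 0.0619, 0.0168]
tool_rot: [[0.062, 0.998, -0.001], [0.998, -0.062, 0.0], [0.0, -0.001, -1.0]]
ft_force: [0.6, -0.3, 0.5]
grip_width: 0.0855
gripper_force: 0.0
```

```bash
python3 dk.py
```

```text
dock xy 36.9 -68.8
11.375 [0.5976 0.0619 0.0168] [ 0.6 -0.3  0.5] 0.0854648141735469 0.0 [-1.3114e+02 -1.2322e+02  7.0000e-02] [-5.4 39.6 81.5  0.  58.9 -1.8]
```

Call:
{"op": "apply_moves", "data": {
  "series": [
    [0, 0, 0, 0, 0, 0, 0.3],
    [0, 0, 0, 0, 0, 0, 0.3],
    [0, 0, 0, 0, 0, 0, 0.3],
    [0, 0, 0, 0, 0, 0, 0.3],
    [0, 0, 0, 0, 0, 0, 0.3],
    [0, 0, 0, 0, 0, 0, 0.3]
  ],
  "grip_force": 50
}}

```text
time_s: 12.12
position: [0.598, 0.0612, 0.0182]
tool_rot: [[0.063, 0.998, 0.001], [0.998, -0.063, -0.0], [-0.0, 0.001, -1.0]]
ft_force: [-2.6, -0.2, 6.2]
grip_width: 0.043
gripper_force: 52.6
```

```bash
python3 dk.py
```

```text
dock xy 37.4 -69.5
12.125 [0.598  0.0612 0.0182] [-2.6 -0.2  6.2] 0.04301789063015412 52.597838044166565 [1.3120e+02 1.2318e+02 6.0000e-02] [-5.4 39.5 81.5  0.  59.  -1.8]
```

Call:
{"op": "apply_moves", "data": {
  "series": [
    [-2, 0, 0, 0, 0, 0, 0.3],
    [-4, 0, 0, 0, 0, 0, 0.3],
    [-6, 0, 0, 0, 0, 0, 0.3],
    [-7, 0, 0, 0, 0, 0, 0.3],
    [-8, 0, 0, 0, 0, 0, 0.3],
    [-8, 0, 0, 0, 0, 0, 0.3],
    [-8, 0, 0, 0, 0, 0, 0.3],
    [-8, 0, 0, 0, 0, 0, 0.3],
    [-8, 0, 0, 0, 0, 0, 0.3],
    [-8, 0, 0, 0, 0, 0, 0.3],
    [-8, 0, 0, 0, 0, 0, 0.3],
    [0, 0, 0, 0, 0, 0, 0.3]
  ]
}}

```text
time_s: 13.62
position: [0.593, -0.0143, 0.0172]
tool_rot: [[0.064, 0.998, -0.0], [0.998, -0.064, -0.0], [-0.0, -0.0, -1.0]]
ft_force: [0.6, -1.0, -2.3]
grip_width: 0.0429
gripper_force: 51.6
```

```bash
python3 dk.py && python3 - <<'E'
from h import *
d=save('wrist','w4'); im=cv2.imread('pics/w4.png'); cv2.imwrite('pics/w4b.png',cv2.resize(im,(800,600),interpolation=cv2.INTER_CUBIC))
E
```

```text
dock xy 37.2 -145.1
13.625 [ 0.593  -0.0143  0.0172] [ 0.6 -1.  -2.3] 0.0428822455346078 51.59254610538483 [-1.3127e+02 -1.2314e+02  2.0000e-02] [-12.8  39.   82.9  -0.   58.1  -9.1]
```

View pics/w4b.png

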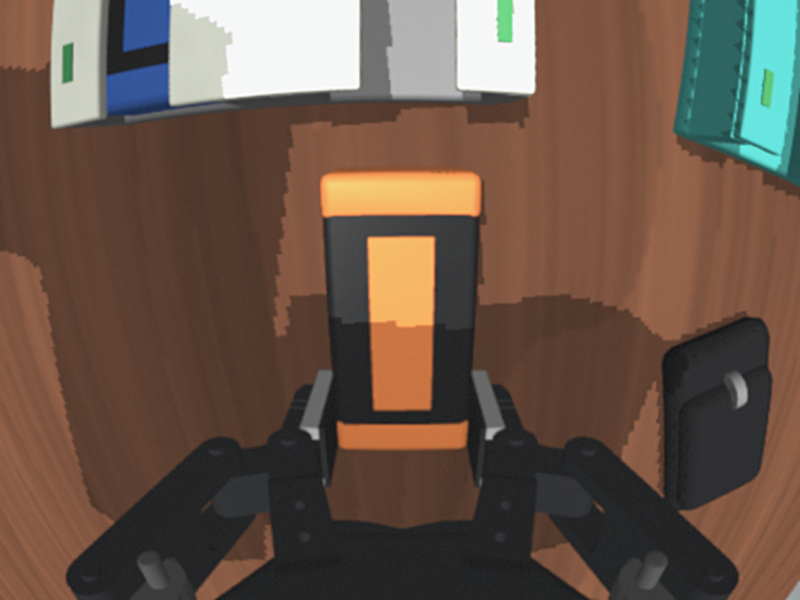

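The pack is clear of the dock, held near its front end. I'll lower it to the table and regrip at mid-length.

Call:
{"op": "apply_moves", "data": {
  "series": [
    [0, 0, 3, 0, 0, 0, 0.3],
    [0, 0, 3, 0, 0, 0, 0.3],
    [0, 0, 2, 0, 0, 0, 0.3],
    [0, 0, 1.5, 0, 0, 0, 0.3],
    [0, 0, 1, 0, 0, 0, 0.3],
    [0, 0, 0.5, 0, 0, 0, 0.3],
    [0, 0, 0, 0, 0, 0, 0.3]
  ]
}}

```text
time_s: 14.55
position: [0.5931, -0.0136, 0.0065]
tool_rot: [[0.063, 0.998, 0.0], [0.998, -0.063, -0.0], [0.0, 0.0, -1.0]]
ft_force: [-0.8, 1.0, -0.2]
grip_width: 0.0425
gripper_force: 51.7
```

```bash
python3 dk.py; python3 - <<'E'
from h import *
P,F=cloud('w4')
def d(x): v=x[...,:2]-[.5651,.1329]; return np.stack([v@[.998,-.063],v@[.063,.998]],-1)*1000
hsv=cv2.cvtColor(F,cv2.COLOR_RGB2HSV)
m=np.zeros(F.shape[:2],bool); m[int(160*.64):int(455*.64),int(315*.64):int(490*.64)]=1
m&=(hsv[...,1]>140)&(hsv[...,0]<20)&(hsv[...,2]>120)&(P[...,2]>.02)
Q=P[m]; print(m.sum(),np.percentile(d(Q),[1,50,99],axis=0),np.percentile(Q[:,2],[5,50,95]))
top=Q[d(Q)[:,1]>-100]; bot=Q[d(Q)[:,1]<-150]; print('ztop end',top[:,2].max(),np.median(top[:,2]),'near',np.median(bot[:,2]))
E
```

```text
dock xy 37.2 -144.4
14.55 [ 0.5931 -0.0136  0.0065] [-0.8  1.  -0.2] 0.04245934604461213 51.73668444156647 [1.3122e+02 1.2320e+02 1.0000e-02] [-12.7  39.9  83.3   0.   56.8  -9.1]
8383 [[  15.9310507  -156.67216769]
 [  37.31646534 -102.67212897]
 [  57.31626738  -67.95818855]] [0.03331573 0.03486012 0.03592369]
ztop end 0.0371597946664997 0.03475286951446617 near 0.03460796017080911
```

Call:
{"op": "apply_moves", "data": {
  "series": [
    [0, 0, 0.7, 0, 0, 0, 0.3],
    [0, 0, 0.7, 0, 0, 0, 0.3],
    [0, 0, 0, 0, 0, 0, 0.3]
  ]
}}

```text
time_s: 14.92
position: [0.5932, -0.0136, 0.0064]
tool_rot: [[0.063, 0.998, 0.001], [0.998, -0.063, -0.0], [-0.0, 0.001, -1.0]]
ft_force: [-5.8, -0.2, 12.0]
grip_width: 0.0429
gripper_force: 53.3
```

```bash
python3 dk.py
```

```text
dock xy 37.2 -144.4
14.925 [ 0.5932 -0.0136  0.0064] [-5.8 -0.2 12. ] 0.04286007272719145 53.32191467285156 [1.3119e+02 1.2318e+02 4.0000e-02] [-12.7  39.9  83.4  -0.   56.7  -9.1]
```

Call:
{"op": "apply_moves", "data": {
  "series": [
    [0, 0, 0, 0, 0, 0, 0.75],
    [0, 0, 0, 0, 0, 0, 0.75],
    [0, 0, 0, 0, 0, 0, 0.75],
    [0, 0, 0, 0, 0, 0, 0.75],
    [8, 0, 0, 0, 0, 0, 0.75],
    [8, 0, 0, 0, 0, 0, 0.75],
    [8, 0, 0, 0, 0, 0, 0.75],
    [8, 0, 0, 0, 0, 0, 0.75],
    [0, 0, 0, 0, 0, 0, 0.75],
    [0, 0, 0, 0, 0, 0, 0.75]
  ]
}}

```text
time_s: 16.18
position: [0.5952, 0.0183, 0.0049]
tool_rot: [[0.063, 0.998, 0.0], [0.998, -0.063, -0.0], [-0.0, 0.0, -1.0]]
ft_force: [-0.4, -0.4, -0.9]
grip_width: 0.064
gripper_force: 0.0
```

```bash
python3 dk.py && python3 - <<'E'
from h import *
d=save('wrist','w5'); d=save('top','top5')
P,F=cloud('w5')
def d(x): v=x[...,:2]-[.5651,.1329]; return np.stack([v@[.998,-.063],v@[.063,.998]],-1)*1000
hsv=cv2.cvtColor(F,cv2.COLOR_RGB2HSV)
m=np.zeros(F.shape[:2],bool); m[int(100*.64):int(580*.64),int(315*.64):int(490*.64)]=1
m&=(hsv[...,1]>140)&(hsv[...,0]<20)&(hsv[...,2]>120)&(P[...,2]>.015)&(P[...,2]<.05)
Q=P[m]; print(m.sum(),np.percentile(d(Q),[1,50,99],axis=0),np.percentile(Q[:,2],[5,50,95]))
b=Q[d(Q)[:,1]>-82]; r=cv2.minAreaRect(d(b).astype(np.float32)); print('far band',r)
E
```

```text
dock xy 37.2 -112.5
16.175 [0.5952 0.0183 0.0049] [-0.4 -0.4 -0.9] 0.06396329260265861 0.0 [131.22 123.2   -0.  ] [-9.6 40.2 83.  -0.  56.8 -6. ]
6717 [[  15.86109837 -155.77200163]
 [  36.85150387  -95.65688973]
 [  57.25887481  -67.52435338]] [0.02267001 0.02408375 0.02503362]
far band ((36.46083068847656, -73.37366485595703), (44.42919158935547, 12.951322555541992), 0.6000181436538696)
```

Call:
{"op": "apply_moves", "data": {
  "series": [
    [0, 0, 0, 0, 0, 0, 0.3],
    [0, 0, 0, 0, 0, 0, 0.3],
    [0, 0, 0, 0, 0, 0, 0.3],
    [0, 0, 0, 0, 0, 0, 0.3],
    [0, 0, 0, 0, 0, 0, 0.3],
    [0, 0, -5, 0, 0, 0, 0.3],
    [0, 0, -15, 0, 0, 0, 0.3],
    [0, 0, -30, 0, 0, 0, 0.3],
    [0, 0, -40, 0, 0, 0, 0.3],
    [0, 0, -30, 0, 0, 0, 0.3],
    [0, 0, 0, 0, 0, 0, 0.3]
  ]
}}

```text
time_s: 17.65
position: [0.5961, 0.0184, 0.1275]
tool_rot: [[0.063, 0.998, 0.005], [0.998, -0.063, -0.001], [-0.0, 0.005, -1.0]]
ft_force: [0.6, -0.3, -2.9]
grip_width: 0.0428
gripper_force: 52.2
```

```bash
python3 dk.py; cat > gd.py <<'E'
from h import *
import sys
# fit guides (tops z 26): white blobs near cradle
fn=sys.argv[1]; P,F=cloud(fn); hsv=cv2.cvtColor(F,cv2.COLOR_RGB2HSV)
near=(np.hypot(P[...,0]-.568,P[...,1]+.235)<.085)
zz=P[...,2]
for n,m in(('guides',near&(zz>.0235)&(zz<.029)),('bed',near&(zz>.0150)&(zz<.0205)&(hsv[...,1]<90)),('base',(np.abs(P[...,0]-.568)<.06)&(np.abs(P[...,1]+.235)<.09)&(zz<.05)&(hsv[...,2]<75)&(hsv[...,1]<90))):
    k,l,st,c=cv2.connectedComponentsWithStats(m.astype(np.uint8))
    ids=[i for i in range(1,k) if st[i,4]>=20]
    for i in ids:
        Q=P[l==i]; print(n,st[i,4],np.mean(Q,0).round(4), 'min',Q.min(0).round(4),'max',Q.max(0).round(4))
    Q=P[np.isin(l,ids)]; r=cv2.minAreaRect((Q[:,:2]*1000).astype(np.float32)); print(n,'RECT',r)
E
python3 gd.py w1; python3 gd.py top1
```

```text
dock xy 38.1 -112.3
17.65 [0.5961 0.0184 0.1275] [ 0.6 -0.3 -2.9] 0.04282900343103049 52.16744542121887 [131.05 123.06   0.29] [-9.6 31.4 76.1  0.  72.2 -6. ]
guides 116 [ 0.5911 -0.1869  0.0256] min [ 0.5797 -0.2017  0.0235] max [ 0.5967 -0.1769  0.0277]
guides 114 [ 0.5408 -0.1875  0.0256] min [ 0.5346 -0.2041  0.0235] max [ 0.5521 -0.178   0.0274]
guides 103 [ 0.5937 -0.2743  0.0257] min [ 0.5819 -0.2849  0.0237] max [ 0.5997 -0.2588  0.0279]
guides 97 [ 0.5426 -0.276   0.0256] min [ 0.5369 -0.286   0.0236] max [ 0.5556 -0.2601  0.0279]
guides RECT ((567.1019897460938, -231.577392578125), (62.7563591003418, 108.11774444580078), 1.4508811235427856)
bed 1448 [ 0.5669 -0.2314  0.0177] min [ 0.5452 -0.2743  0.015 ] max [ 0.5885 -0.1892  0.0204]
bed 30 [ 0.5907 -0.2715  0.0171] min [ 0.5809 -0.2843  0.0152] max [ 0.5982 -0.2585  0.0196]
bed RECT ((571.4397583007812, -236.8905029296875), (51.4351921081543, 95.61795043945312), 2.631934881210327)
base 1986 [ 0.5625 -0.2379  0.0058] min [ 0.52   -0.3069  0.003 ] max [ 0.6124 -0.157   0.0085]
base 41 [ 0.5654 -0.1881  0.006 ] min [ 0.5457 -
[... 363 characters left out ...]
((567.6492919921875, -274.739013671875), (59.96990966796875, 25.979595184326172), 1.8204559087753296)
bed 309 [ 0.5667 -0.2343  0.0175] min [ 0.5445 -0.276   0.015 ] max [ 0.5872 -0.1919  0.0204]
bed RECT ((566.5585327148438, -233.8895721435547), (41.84162521362305, 84.11210632324219), 2.4218831062316895)
base 249 [ 0.5909 -0.2063  0.0053] min [ 0.5462 -0.303  -0.001 ] max [ 0.6095 -0.1597  0.0135]
base 51 [ 0.5714 -0.2933  0.0054] min [ 0.5602 -0.304  -0.0008] max [ 0.5828 -0.2804  0.0134]
base 72 [ 0.534  -0.2681  0.005 ] min [ 0.5285 -0.3035  0.0006] max [ 0.5435 -0.2263  0.0085]
base RECT ((569.1903076171875, -231.7515106201172), (144.4744110107422, 80.89168548583984), 89.73090362548828)
```

```bash
python3 -c "
from h import *
plan([.570,-.345,.17],91.7,10,0.3)"
```

```text
[-36.4, -0.3, -4.2, 0.03, 0.0, -0.53, 0.3],
[-36.4, -0.6, -4.2, 0.03, 0.0, -0.53, 0.3],
[-36.4, -1.0, -4.2, 0.03, 0.0, -0.53, 0.3],
[-36.4, -1.3, -4.2, 0.03, 0.0, -0.53, 0.3],
[-36.4, -1.7, -4.2, 0.03, 0.0, -0.53, 0.3],
[-36.4, -2.0, -4.2, 0.03, 0.0, -0.53, 0.3],
[-36.4, -2.3, -4.2, 0.03, 0.0, -0.53, 0.3],
[-36.3, -2.7, -4.2, 0.03, 0.0, -0.53, 0.3],
[-36.3, -3.0, -4.2, 0.03, 0.0, -0.53, 0.3],
[-36.3, -3.3, -4.2, 0.03, 0.0, -0.53, 0.3],
```

Call:
{"op": "apply_moves", "data": {
  "series": [
    [-36.4, -0.3, -4.2, 0, 0, -0.53, 0.3],
    [-36.4, -0.6, -4.2, 0, 0, -0.53, 0.3],
    [-36.4, -1.0, -4.2, 0, 0, -0.53, 0.3],
    [-36.4, -1.3, -4.2, 0, 0, -0.53, 0.3],
    [-36.4, -1.7, -4.2, 0, 0, -0.53, 0.3],
    [-36.4, -2.0, -4.2, 0, 0, -0.53, 0.3],
    [-36.4, -2.3, -4.2, 0, 0, -0.53, 0.3],
    [-36.3, -2.7, -4.2, 0, 0, -0.53, 0.3],
    [-36.3, -3.0, -4.2, 0, 0, -0.53, 0.3],
    [-36.3, -3.3, -4.2, 0, 0, -0.53, 0.3],
    [0, 0, 0, 0, 0, 0, 0.3],
    [0, 0, 0, 0, 0, 0, 0.3]
  ]
}}

```text
time_s: 19.15
position: [0.5689, -0.3442, 0.1656]
tool_rot: [[-0.03, 1.0, -0.002], [1.0, 0.03, 0.002], [0.002, -0.002, -1.0]]
ft_force: [0.6, 0.6, -2.5]
grip_width: 0.0428
gripper_force: 52.1
```

```bash
python3 - <<'E'
from h import *
show(); d=save('wrist','w6'); im=cv2.imread('pics/w6.png'); cv2.imwrite('pics/w6b.png',cv2.resize(im,(800,600),interpolation=cv2.INTER_CUBIC))
P,F=cloud('w6'); s=telemetry.observe(); T=(P-s['position'])@s['tool_rot']*1000
hsv=cv2.cvtColor(F,cv2.COLOR_RGB2HSV)
m=(hsv[...,1]>140)&(hsv[...,0]<20)&(hsv[...,2]>120)&(abs(T[...,0])<70)&(abs(T[...,1])<35)&(T[...,2]>-45)&(T[...,2]<5)
Q=T[m]; print('pack in tool',m.sum(),np.percentile(Q,[1,50,99],axis=0).round(1))
b=Q[Q[:,0]>33]; print(cv2.minAreaRect(b[:,:2].astype(np.float32)))
E
python3 gd.py w6
```

```text
19.15 [ 0.5689 -0.3442  0.1656] [ 0.6  0.6 -2.5] 0.0428299866831994 52.10126996040344 [-1.2528e+02 -1.2904e+02 -2.0000e-02] [-41.4  36.2  60.    0.   83.9 -43.1]
pack in tool 7836 [[-43.1 -21.5 -19.9]
 [ 22.7  -0.5 -18.4]
 [ 45.4  20.4   1.4]]
((39.32081604003906, -0.4227943420410156), (44.113922119140625, 12.549375534057617), 89.95255279541016)
guides 242 [ 0.5407 -0.1887  0.0256] min [ 0.5346 -0.205   0.0237] max [ 0.5524 -0.1784  0.0278]
guides 253 [ 0.5907 -0.1876  0.0255] min [ 0.5784 -0.2035  0.0235] max [ 0.5968 -0.177   0.0276]
guides 261 [ 0.5435 -0.2771  0.0257] min [ 0.537  -0.2869  0.0236] max [ 0.5553 -0.2609  0.0278]
guides 263 [ 0.5931 -0.2759  0.0256] min [ 0.5816 -0.2857  0.0236] max [ 0.5999 -0.2591  0.0279]
guides RECT ((567.1088256835938, -231.89862060546875), (62.683963775634766, 108.55375671386719), 1.5996999740600586)
bed 3695 [ 0.5672 -0.2324  0.0177] min [ 0.5454 -0.2745  0.0152] max [ 0.5894 -0.1896  0.0204]
bed 23 [ 0.5455 -0.2771  0.018 ] min [ 0.5428 -0.2804  0.0151] max [ 0.553  -0.2688  0.0199]
bed RECT ((565.0022583007812, -235.0467071533203), (46.619266510009766, 89.58776092529297), 1.868211269378662)
base 484 [ 0.5316 -0.1764  0.0056] min [ 0.5209 -0.2009  0.0029] max [ 0.5571 -0.1634  0.0081]
base 63 [ 0.5457 -0.1924  0.0056] min [ 0.5384 -0.2077  0.0036] max [ 0.5558 -0.1814  0.0075]
base 49 [ 0.5997 -0.1987  0.0057] min [ 0.5949 -0.2066  0.004 ] max [ 0.6012 -0.1805  0.0069]
base 2507 [ 0.5564 -0.2822  0.0056] min [ 0.523  -0.3079  0.0031] max [ 0.6135 -0.2292  0.0081]
base RECT ((566.8915405273438, -234.41525268554688), (89.12738800048828, 144.74859619140625), 1.7442004680633545)
```

View pics/w6b.png

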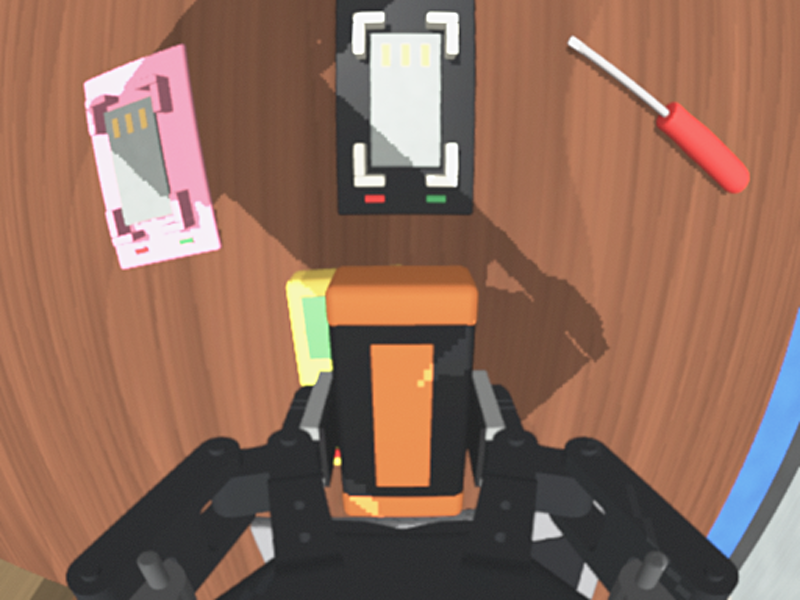

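Pack held square and centred, and cradle at (400,100). The cradle centre is (0.5670,-0.2323) at yaw 91.7, so I'll move over it.

Call:
{"op": "apply_moves", "data": {
  "series": [
    [18, 0.3, 0, 0, 0, 0, 0.3],
    [22, 0.4, 0, 0, 0, 0, 0.3],
    [24, 0.4, 10, 0, 0, 0, 0.3],
    [22, 0.4, 20, 0, 0, 0, 0.3],
    [18, 0.3, 25, 0, 0, 0, 0.3],
    [7, 0.1, 25, 0, 0, 0, 0.3],
    [0, 0, 20, 0, 0, 0, 0.3],
    [0, 0, 15, 0, 0, 0, 0.3],
    [0, 0, 0, 0, 0, 0, 0.3],
    [0, 0, 0, 0, 0, 0, 0.3]
  ]
}}

```text
time_s: 20.45
position: [0.5682, -0.234, 0.0528]
tool_rot: [[-0.03, 1.0, 0.001], [1.0, 0.03, -0.001], [-0.001, 0.001, -1.0]]
ft_force: [-0.8, 1.3, -2.8]
grip_width: 0.0428
gripper_force: 52.0
```

```bash
python3 - <<'E'
from h import *
show(); plan([.5675,-.233,.024],91.7,1,.3); save('wrist','w7'); print()
E
python3 gd.py w7 | grep guides
```

```text
20.45 [ 0.5682 -0.234   0.0528] [-0.8  1.3 -2.8] 0.042754818286429956 52.04644739627838 [1.2532e+02 1.2909e+02 3.0000e-02] [-33.4  37.9  77.5   0.   64.5 -35.1]
[1.0, -0.7, 28.8, 0.07, 0.05, -0.0, 0.3],

guides 600 [ 0.5408 -0.1873  0.0256] min [ 0.5345 -0.2042  0.0237] max [ 0.5525 -0.1782  0.0274]
guides 585 [ 0.5905 -0.1852  0.0256] min [ 0.5784 -0.2025  0.0235] max [ 0.5972 -0.1768  0.0272]
guides RECT ((565.7861328125, -190.42601013183594), (62.504112243652344, 25.846649169921875), 1.6404386758804321)
```

Call:
{"op": "apply_moves", "data": {
  "series": [
    [1, -0.7, 4, 0, 0, 0, 0.3],
    [0, 0, 6, 0, 0, 0, 0.3],
    [0, 0, 5, 0, 0, 0, 0.3],
    [0, 0, 4, 0, 0, 0, 0.3],
    [0, 0, 3, 0, 0, 0, 0.3],
    [0, 0, 2, 0, 0, 0, 0.3],
    [0, 0, 2, 0, 0, 0, 0.3],
    [0, 0, 0, 0, 0, 0, 0.3]
  ]
}}

```text
time_s: 21.5
position: [0.567, -0.233, 0.0258]
tool_rot: [[-0.029, 1.0, -0.0], [1.0, 0.029, 0.0], [0.0, -0.0, -1.0]]
ft_force: [-0.3, 0.2, -2.9]
grip_width: 0.0428
gripper_force: 52.0
```

```bash
python3 -c "
from h import *
show()"
```

```text
21.5 [ 0.567  -0.233   0.0258] [-0.3  0.2 -2.9] 0.04284311570348107 52.046279311180115 [-125.38 -129.13    0.  ] [-33.4  39.8  79.    0.   61.2 -35.1]
```

Call:
{"op": "apply_moves", "data": {
  "series": [
    [0, 0, 1, 0, 0, 0, 0.3],
    [0, 0, 1, 0, 0, 0, 0.3],
    [0, 0, 0.7, 0, 0, 0, 0.3],
    [0, 0, 0.5, 0, 0, 0, 0.3],
    [0, 0, 0, 0, 0, 0, 0.3]
  ]
}}

```text
time_s: 22.12
position: [0.5671, -0.233, 0.0232]
tool_rot: [[-0.03, 1.0, 0.0], [1.0, 0.03, -0.0], [-0.0, 0.0, -1.0]]
ft_force: [-1.9, 0.9, 4.4]
grip_width: 0.0425
gripper_force: 52.8
```

```bash
python3 -c "
from h import *
show()"
```

```text
22.125 [ 0.5671 -0.233   0.0232] [-1.9  0.9  4.4] 0.04246760630297652 52.774874567985535 [125.37 129.13  -0.  ] [-33.4  40.   79.1  -0.   60.8 -35.1]
```

Call:
{"op": "apply_moves", "data": {
  "series": [
    [0, 0, 0, 0, 0, 0, 0.75],
    [0, 0, 0, 0, 0, 0, 0.75],
    [0, 0, 0, 0, 0, 0, 0.75],
    [0, 0, -8, 0, 0, 0, 0.75],
    [0, 0, -15, 0, 0, 0, 0.75],
    [0, 0, -20, 0, 0, 0, 0.75],
    [0, 0, -20, 0, 0, 0, 0.3],
    [0, 0, -10, 0, 0, 0, 0],
    [0, 0, 0, 0, 0, 0, 0],
    [0, 0, 0, 0, 0, 0, 0],
    [0, 0, 0, 0, 0, 0, 0],
    [0, 0, 0, 0, 0, 0, 0]
  ]
}}

```text
time_s: 23.62
position: [0.5669, -0.233, 0.0953]
tool_rot: [[-0.029, 1.0, -0.001], [1.0, 0.029, 0.0], [0.0, -0.001, -1.0]]
ft_force: [0.7, 0.3, 0.9]
grip_width: 0.0002
gripper_force: 0.0
```

```bash
python3 - <<'E'
from h import *
show(); d=save('wrist','w8'); im=cv2.imread('pics/w8.png'); cv2.imwrite('pics/w8b.png',cv2.resize(im,(800,600),interpolation=cv2.INTER_CUBIC))
P,F=cloud('w8'); hsv=cv2.cvtColor(F,cv2.COLOR_RGB2HSV)
m=(hsv[...,1]>140)&(hsv[...,0]<20)&(hsv[...,2]>120)&(abs(P[...,0]-.567)<.06)&(abs(P[...,1]+.233)<.08)&(P[...,2]>.03)
Q=P[m]; print(m.sum(),np.percentile(Q,[1,50,99],axis=0).round(4)); f=Q[Q[:,1]>-.2]; print(np.median(f[:,2]))
E
```

```text
23.625 [ 0.5669 -0.233   0.0953] [0.7 0.3 0.9] 0.00021769556409766534 0.0 [-1.2536e+02 -1.2911e+02  1.0000e-02] [-33.4  35.   75.2   0.   69.9 -35.1]
2873 [[ 0.545  -0.2502  0.0326]
 [ 0.5663 -0.2093  0.042 ]
 [ 0.5861 -0.1872  0.0436]]
0.0415746773840698
```

View pics/w8b.png

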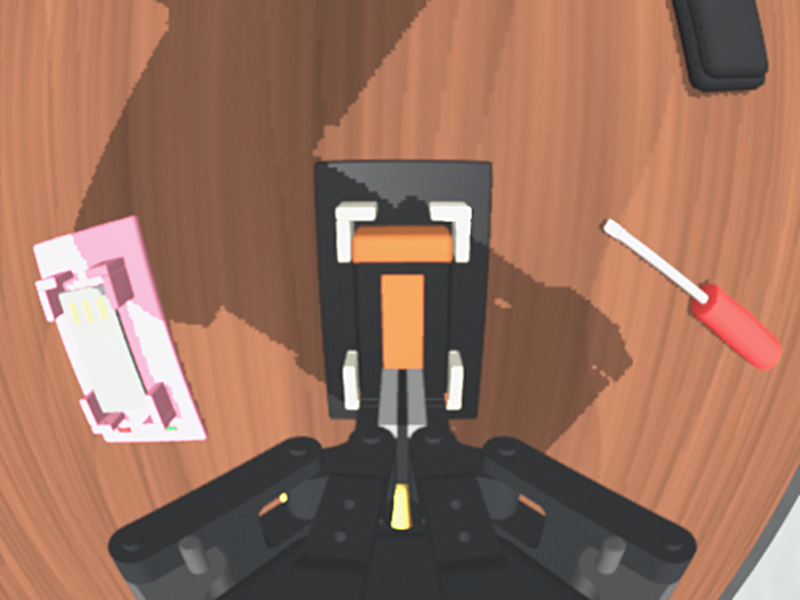

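The pack sits between the guides, level with its top at 42 mm. Next I'll descend with closed fingers onto its centre.

Call:
{"op": "apply_moves", "data": {
  "series": [
    [0, 0, 10, 0, 0, 0, 0],
    [0, 0, 14, 0, 0, 0, 0],
    [0, 0, 12, 0, 0, 0, 0],
    [0, 0, 7, 0, 0, 0, 0],
    [0, 0, 4, 0, 0, 0, 0],
    [0, 0, 2, 0, 0, 0, 0],
    [0, 0, 1.5, 0, 0, 0, 0],
    [0, 0, 1, 0, 0, 0, 0],
    [0, 0, 1, 0, 0, 0, 0],
    [0, 0, 1, 0, 0, 0, 0],
    [0, 0, 1, 0, 0, 0, 0],
    [0, 0, 0, 0, 0, 0, 0]
  ]
}}

```text
time_s: 25.18
position: [0.5671, -0.2331, 0.0416]
tool_rot: [[-0.029, 1.0, 0.0], [1.0, 0.029, -0.0], [-0.0, 0.0, -1.0]]
ft_force: [-2.5, 0.5, 4.7]
grip_width: -0.0001
gripper_force: 2.1
```

```bash
python3 -c "
from h import *
show()"
```

```text
25.175 [ 0.5671 -0.2331  0.0416] [-2.5  0.5  4.7] -8.069579840842595e-05 2.1295464411377907 [125.37 129.12   0.  ] [-33.4  38.6  78.2  -0.   63.1 -35.1]
```

Call:
{"op": "apply_moves", "data": {
  "series": [
    [0, 0, 0.7, 0, 0, 0, 0],
    [0, 0, 0.7, 0, 0, 0, 0],
    [0, 0, 0.7, 0, 0, 0, 0],
    [0, 0, 0.7, 0, 0, 0, 0],
    [0, 0, 0.7, 0, 0, 0, 0],
    [0, 0, 0.7, 0, 0, 0, 0],
    [0, 0, 0.7, 0, 0, 0, 0],
    [0, 0, 0.6, 0, 0, 0, 0],
    [0, 0, 0.5, 0, 0, 0, 0],
    [0, 0, 0.5, 0, 0, 0, 0],
    [0, 0, 0, 0, 0, 0, 0]
  ]
}}

```text
time_s: 26.55
position: [0.5671, -0.2331, 0.0351]
tool_rot: [[-0.03, 1.0, 0.0], [1.0, 0.03, -0.0], [-0.0, 0.0, -1.0]]
ft_force: [-0.8, 1.1, 4.9]
grip_width: 0.0001
gripper_force: 2.5
```

```bash
python3 -c "
from h import *
show()"
```

```text
26.55 [ 0.5671 -0.2331  0.0351] [-0.8  1.1  4.9] 5.453932561037728e-05 2.5132355466485023 [125.37 129.12   0.  ] [-33.4  39.1  78.6  -0.   62.3 -35.1]
```

Call:
{"op": "apply_moves", "data": {
  "series": [
    [0, 0, 0.5, 0, 0, 0, 0],
    [0, 0, 0.4, 0, 0, 0, 0],
    [0, 0, 0.4, 0, 0, 0, 0],
    [0, 0, 0.3, 0, 0, 0, 0],
    [0, 0, 0, 0, 0, 0, 0]
  ]
}}

```text
time_s: 27.18
position: [0.5672, -0.2331, 0.034]
tool_rot: [[-0.03, 1.0, 0.001], [1.0, 0.03, -0.001], [-0.001, 0.001, -1.0]]
ft_force: [-2.6, 0.5, 8.0]
grip_width: 0.0002
gripper_force: 4.5
```

```bash
python3 -c "
from h import *
show()"
```

```text
27.175 [ 0.5672 -0.2331  0.034 ] [-2.6  0.5  8. ] 0.00019907940253568833 4.517934621221684 [1.2535e+02 1.2911e+02 1.0000e-02] [-33.4  39.2  78.6  -0.   62.1 -35.1]
```

Call:
{"op": "apply_moves", "data": {
  "series": [
    [0, 0, 0.3, 0, 0, 0, 0],
    [0, 0, 0.3, 0, 0, 0, 0],
    [0, 0, 0.3, 0, 0, 0, 0],
    [0, 0, 0, 0, 0, 0, 0],
    [0, 0, 0, 0, 0, 0, 0]
  ]
}}

```text
time_s: 27.8
position: [0.5672, -0.2331, 0.0339]
tool_rot: [[-0.03, 1.0, 0.001], [1.0, 0.03, -0.001], [-0.001, 0.001, -1.0]]
ft_force: [-4.3, 2.4, 15.5]
grip_width: 0.0002
gripper_force: 7.7
```

```bash
python3 -c "
from h import *
show()"
```

```text
27.8 [ 0.5672 -0.2331  0.0339] [-4.3  2.4 15.5] 0.00019091727112696024 7.728266375652311 [1.2532e+02 1.2909e+02 2.0000e-02] [-33.4  39.2  78.6  -0.   62.1 -35.1]
```

Call:
{"op": "apply_moves", "data": {
  "series": [
    [0, 0, 0.3, 0, 0, 0, 0],
    [0, 0, 0.3, 0, 0, 0, 0],
    [0, 0, 0, 0, 0, 0, 0],
    [0, 0, 0, 0, 0, 0, 0]
  ]
}}

```text
time_s: 28.3
position: [0.5673, -0.2331, 0.0339]
tool_rot: [[-0.03, 1.0, 0.002], [1.0, 0.03, -0.001], [-0.001, 0.002, -1.0]]
ft_force: [-5.4, 4.0, 20.1]
grip_width: -0.0001
gripper_force: 9.9
```

```bash
python3 -c "
from h import *
show()"
```

```text
28.3 [ 0.5673 -0.2331  0.0339] [-5.4  4.  20.1] -9.860455175668809e-05 9.875124034588225 [1.2529e+02 1.2907e+02 2.0000e-02] [-33.4  39.2  78.7  -0.   62.  -35.1]
```

Call:
{"op": "apply_moves", "data": {
  "series": [
    [0, 0, 0.2, 0, 0, 0, 0],
    [0, 0, 0, 0, 0, 0, 0],
    [0, 0, 0, 0, 0, 0, 0],
    [0, 0, 0, 0, 0, 0, 0],
    [0, 0, -1, 0, 0, 0, 0],
    [0, 0, -2, 0, 0, 0, 0],
    [0, 0, -4, 0, 0, 0, 0],
    [0, 0, -15, 0, 0, 0, 0],
    [0, 0, -30, 0, 0, 0, 0],
    [0, 0, -40, 0, 0, 0, 0],
    [-20, 0, -40, 0, 0, 0, 0],
    [0, 0, 0, 0, 0, 0, 0]
  ]
}}

```text
time_s: 29.8
position: [0.5687, -0.2547, 0.1675]
tool_rot: [[-0.028, 1.0, 0.006], [1.0, 0.028, -0.004], [-0.005, 0.006, -1.0]]
ft_force: [-0.3, 0.3, -0.6]
grip_width: -0.0001
gripper_force: 0.0
```

```bash
python3 - <<'E'
from h import *
show(); d=save('wrist','w9'); e=save('top','top9')
P,F=cloud('w9'); hsv=cv2.cvtColor(F,cv2.COLOR_RGB2HSV)
m=(hsv[...,1]>140)&(hsv[...,0]<20)&(hsv[...,2]>120)&(abs(P[...,0]-.567)<.06)&(abs(P[...,1]+.233)<.08)&(P[...,2]>.02)
Q=P[m]; print(m.sum(),np.percentile(Q,[1,50,99],axis=0).round(4)); f=Q[Q[:,1]>-.2]; g=Q[Q[:,1]<-.24]; print(np.median(f[:,2]),np.median(g[:,2]))
im=np.hstack([cv2.resize(cv2.imread('pics/w9.png'),None,fx=.78,fy=.78),cv2.resize(cv2.imread('pics/top9.png')[70:300,100:480],(400,299))])if 0 else np.vstack([cv2.imread('pics/w9.png')[:300],cv2.resize(cv2.imread('pics/top9.png')[70:290],(512,220))]); cv2.imwrite('pics/f9.png',im)
E
```

```text
29.8 [ 0.5687 -0.2547  0.1675] [-0.3  0.3 -0.6] -0.00011627019096971325 0.0 [1.2516e+02 1.2876e+02 1.0000e-01] [-35.   31.7  68.2  -0.   79.6 -36.6]
1969 [[ 0.5454 -0.2769  0.0241]
 [ 0.5663 -0.2347  0.034 ]
 [ 0.5877 -0.1874  0.0357]]
0.03350856682068659 0.03399111266555606
```

View pics/f9.png

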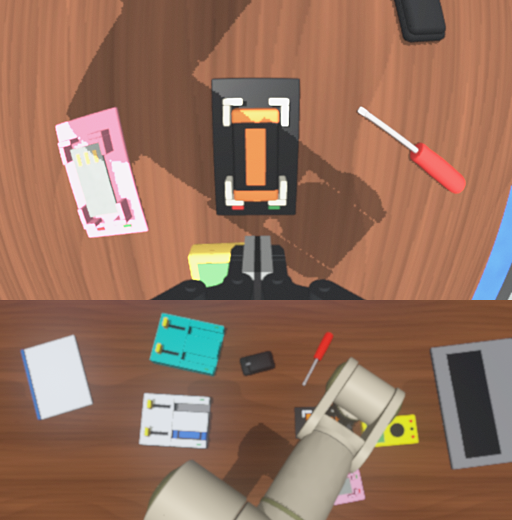

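The picture shows the pack seated flat in the cradle with its top at 34 mm. The orange bay is empty, both tabs are back at rest, and blue, mouse, screwdriver and meter are in place. The arm is clear, so I'm handing the job in.

```bash
python3 -c "
from rig import env
print(env.close_job())"
```

```text
the job is handed in; nothing more can be done
None
```

The orange pack is in the charging cradle, its bed pressed fully home and then to about 20 N; the tab sprang back, the blue pack and the other things were left alone, and I handed the job in at about 30 s on the robot's clock (no verdict was returned).

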